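Mask a spindle rod: clip it into the stand and snap the masking shield on

ROBOT

A 6-joint arm with a two-finger parallel gripper is mounted at the origin on a cart in front of the work surface, level with it; the furniture and walls round the work are solid. World frame = base frame: x ahead of the robot, y to its left, z up, the work surface at z = 0. Lengths are in m, angles in rad, forces in N, time in s.
With the tool pointing down it reaches from about 0.35 to 0.8 m from the base axis. Payload 7.3 kg.
Tool frame: the origin (TCP) lies between the finger pads; the fingertips stand 25 mm ahead of it and the grasp point (between the pads) lies 6 mm ahead of it (r.tip_extent is the distance from the TCP to the fingertips, in m); z points along the fingers, y is the direction in which the jaws open and shut (so a half turn about z gives the same grasp; the last joint's range is limited). The gripper opens to 85 mm and grips with 20 to 120 N. Pads are 22 mm wide; open, the fingers measure 114 mm over their backs; the gripper's body (76 mm by 85 mm) begins 54 mm behind the grasp point. The pads swing forward as they close: fully open they stand 13 mm farther back than shut.
Start: joints at [1.125, 0.342, 1.524, -0, 1.275, -0.146], TCP at [0.155, 0.502, 0.256] pointing down, gripper open.
Joint ranges: [-2.53, 2.53], [-0.77, 2.02], [0.04, 2.7], [-1, 4.14], [0.28, 2.66], [-3.11, 3.11]. Speed limits (rad/s): [2.57, 2.57, 3.14, 3.14, 3.14, 3.14].

INTERFACE

Orientations are given as a unit quaternion [x, y, z, w].
In Python, from workcell import r, command_gripper, optics gives the robot as it stands. The module is installed in compiled form; this text tells all that it offers. Calls block until the motion is done:
- r.reach(position, orientation): joint-space move of the TCP to a pose.
- r.move_straight(position, orientation=None, speed=0.15, max_force=None): straight line of the TCP; orientation=None keeps the orientation; speed is the mean speed in m/s. With max_force (N) it stops when the force on the tool has changed by that much, and returns True; else False.
- r.movej(angles): joint-space move.
- command_gripper(opening, force=None): finger opening in m; force is the grip in N (None keeps the last); returns when the fingers have stopped.
- r.hold(seconds).
- r.solve_ik(position, orientation): joint angles nearest the present ones, or None.
- r.read_state(): the state.
- optics.get_image(name): name is "scene" or "top" or "wrist"; returns (picture, depth): 384x512x3 uint8, red, green, blue; 384x512 float32, m along the optical axis (not along the pixel's ray), 0 where there is no reading.
- optics.camera_model(name): a dict with "K" (3x3 intrinsics, pixels), "R" (3x3) and "t" (3): a world point X has camera coordinates R X + t; the wrist camera has in their place "tool_from_camera" (4x4, takes a point from camera to tool coordinates, whose origin is the TCP and whose axes are the flange's). Camera axes: x right, y down, z forward; pixel columns grow to the right and rows downward; lengths in m; the calibration is good to about 2 mm. The wrist camera is an equidistant fisheye: a pixel r from the principal point sees the ray r / f radians off the axis. A picture is of the moment at which its call begins: read the wrist's pose just before it. camera_model takes no time and is no camera call.
A pose or a line that the arm cannot do raises r.PlanningError and nothing moves.
- r.finish_job(): hands the job in, once; it reports no verdict.
The state is a dict: "time_s": time; "joint_positions": joint angles; "dq": joint speeds; "tau": joint torques, N m; "eef_pos": TCP position; "eef_rot": TCP orientation; "contact_force": force on the tool from outside, world axes, zero at the start; "torque": the same for the moment, N m; "grip_width": finger opening in m.
Only numpy, scipy, OpenCV 4.12 (cv2) and the standard library are available. Lean on these libraries where they do the work, as an engineer would, in place of code of your own. Each camera call takes 0.05 s, during which the arm holds its last target.

TASK

Mask the spare spindle rod: lay it across the masking stand, centred, and push it down into both fork clips until both sprung jaws have closed over it. Then take the blue masking shield by its fin and press it straight down onto the middle of the rod until it snaps on and sits fully home. Do not let go: finish while still holding the shield and pressing it down firmly, ready for taping, and leave the two loose masking caps where they are.

Things in the scene. Friction and masses are not known exactly. Their poses are not given: they have to be found in the camera images.
- rod_mid (a point): Spare spindle rod: plain pale steel, round, 15 mm in diameter, 285 mm long, 0.32 kg, lying flat on the deck. The point is its centre, on its axis (7.6 mm above the deck at the start). Its y axis runs along the rod; either end may go either way. A tall grey spindle on the deck's track beyond it, at x 0.54, y 0.43 m, 0.3 m high, is solid: keep the hand clear.
- stand: Masking stand, fixed to the deck: aluminium plate 64 x 236 mm, its top 12 mm above the deck, with two grey fork clips, each 18 mm thick (y), 80 mm either side of its middle (y); clear between them. Origin: middle of its underside on the deck; z up, y along the seated rod, x across it towards the dark jaws. Each slot is 17 mm wide; its fixed prong (-x) has a flared top, 74 mm above the deck.
- stand_seat (a point): Where the rod's centre lies when the rod is seated in both clips: 48 mm above the deck, midway between the clips, axes as the stand. A rod that only rests on the jaws has its axis about 13 mm higher. Behind it to the left, at x 0.73, y 0.03 m, stands a tall spindle with handles (solid, reaching 0.1 m round it, 0.42 m high): pass in front of it.
- jaw_near (a joint): Dark sprung jaw of the clip on the stand's -y side, rad: 0 closed, grows as it is pushed outwards, about 0.1 as the rod passes. Its rounded nose stands 7 mm beside (+x) and 8.6 mm above the seated rod's axis; jaw tips reach 69 mm above the deck. The two jaws together take about 5 to 12 N of push besides the rod's weight; then the rod drops to the bottom and the jaws spring back over it.
- jaw_far (a joint): Sprung jaw of the clip on the stand's +y side, rad, as jaw_near.
- shield_fin (a point): Blue plastic masking shield, 80 g, standing on its two long lower edges: a half tube 60 mm long (y) and 40 mm wide (x), top 33 mm above the lower edges, with a flat grip fin on top, 9 mm thick (x), 44 mm long (y), from 33 to 56 mm above the lower edges. The point is the fin's centre, 44 mm above the lower edges; z up, y along the bore; either way round fits on the rod.
- shield_bore (a point): Axis of the shield's bore, midway along it: 14 mm above its lower edges, 30 mm below shield_fin. It lies on the rod's axis when the shield is home. Pressed down on the seated rod, the two inner lips meet the rod with this point about 16 mm above the rod's axis; the force rises to about 8 to 15 N, drops suddenly at about 8 mm, and the saddles stop the shield on the rod at 0 mm.
- lip_left (a joint): Sprung inner lip on the shield's -x side, rad: 0 at rest, about 0.15 when spread by the rod, back to 0 when snapped under it.
- lip_right (a joint): Sprung inner lip on the shield's +x side, rad, as lip_left.
- tape: Roll of masking tape, 103 mm across, 27 mm high, lying flat on the deck, fixed; origin at the centre of its underside; not needed.
- cap_b: Loose blue-grey masking cap, 46 mm across, 37 mm high, standing; origin at the centre of its underside; to be left alone.
- cap_c: Loose blue-grey masking cap, about 48 mm across and 41 mm high, lying on its side; origin at the centre of its underside; to be left alone.
Mind the look-alikes: they are no part of the job. Leave any pink or purple look-alike of the part that bears shield_fin alone.

How it is judged:
On the way, in this order (a step that is already met when the one before it is completed fails the run):
1. the rod lies seated and centred in both fork clips with both jaws closed over it (z of rod_mid in the frame of stand_seat between -0.003 and 0.003 m and horizontal distance between rod_mid and stand_seat below 0.025 m and angle between the y axis of rod_mid and the y axis of stand_seat, either way round below 0.05 rad and value of joint each of jaw_near, jaw_far below 0.04 rad), for 0.2 s.
2. the shield is being pushed over the seated rod, its lips spread (value of joint any of lip_left, lip_right above 0.06 rad and contact force between shield and rod above 1 N and z of rod_mid in the frame of stand_seat below 0.003 m).
3. the shield has snapped home on the rod (z of shield_bore in the frame of stand_seat between -0.004 and 0.003 m and horizontal distance between shield_bore and stand_seat below 0.02 m and value of joint each of lip_left, lip_right below 0.05 rad), for 0.2 s.
At the end, for the whole second after the job is handed in: Rod seated: height within 3 mm, middle within 25 mm, 0.05 rad, jaws under 0.04 rad. Shield home: bore within 3 mm of the seat's height, 20 mm of its middle, 0.1 rad along the rod, tilt under 0.2, lips under 0.05. Fingers on the shield, it presses the rod with over 4 N, the rod the stand over 7 N (all of step 1 and all of step 3 and angle between the y axis of shield_bore and the y axis of stand_seat, either way round below 0.1 rad and angle between shield_bore's own z axis and vertical below 0.2 rad and contact force between the fingers and shield above 2 N and contact force between shield and rod above 4 N and contact force between rod and stand above 7 N); the arm keeps its last pose, push and grip.
It fails at once if a loose masking cap is moved by more than 25 mm (distance of any of cap_b, cap_c from where it was at the start of the episode above 0.025 m).
It also fails if it takes over 64 s, if anything falls off the work surface, if the arm or the gripper's body presses on something with over 40 N, if the wrist force passes 120 N, or if a joint passes its speed limit or range.

## Working session

There is one attempt and no reset: what is moved stays moved. The work goes in short steps, each a Python script; the robot and the scene stay as the last script left them, time stands still between calls to the robot, and variables do not carry over. Pictures are saved under pics/ and viewed, and the job is handed in when it is done.

```bash
mkdir -p pics; ls
python3 - <<'E'
from workcell import r, command_gripper, optics
import cv2,numpy as np
for n in ["scene","top"]:
    im,d=optics.get_image(n); cv2.imwrite(f"pics/{n}0.png",im[:,:,::-1]); np.savez(f"{n}0.npz",im=im,d=d)
    m=optics.camera_model(n); print(n,{k:np.round(v,3).tolist() if not isinstance(v,str) else v for k,v in m.items()})
print(r.read_state()); print(r.tip_extent)
E
```

```text
pics
scene {'K': [[362.398, 0.0, 258.275], [0.0, 362.398, 194.953], [0.0, 0.0, 1.0]], 'R': [[-0.202, 0.979, -0.019], [0.478, 0.082, -0.875], [-0.855, -0.186, -0.484]], 't': [-0.12, -0.256, 1.953]}
top {'K': [[494.338, 0.0, 248.139], [0.0, 494.338, 188.956], [0.0, 0.0, 1.0]], 'R': [[0.025, -1.0, -0.008], [-0.923, -0.02, -0.383], [0.383, 0.017, -0.924]], 't': [0.255, 0.579, 1.357]}
{'time_s': 0.1, 'joint_positions': array([ 1.12502904e+00,  3.42665122e-01,  1.52489597e+00, -1.52781008e-05,
        1.27540331e+00, -1.45983893e-01]), 'dq': array([-0.00108061, -0.00119224, -0.00364301,  0.00127933, -0.00070996,
       -0.00062711]), 'tau': array([ 2.66095249e-04, -4.34440720e+01, -2.46494615e+01, -3.06268494e-04,
        4.62123178e-03,  5.56308271e-05]), 'eef_pos': array([0.1548778 , 0.50130764, 0.25569807]), 'eef_rot': array([ 1.49328804e-01,  9.88787357e-01, -6.58203240e-04, -1.92996850e-04]), 'contact_force': array([ 0.6000739 ,  0.14750879, -0.70459483]), 'torque': array([-0.01228963, -0.02911196,  0.04552397]), 'grip_width': 0.08525336229391017}
0.025
```

View pics/scene0.png

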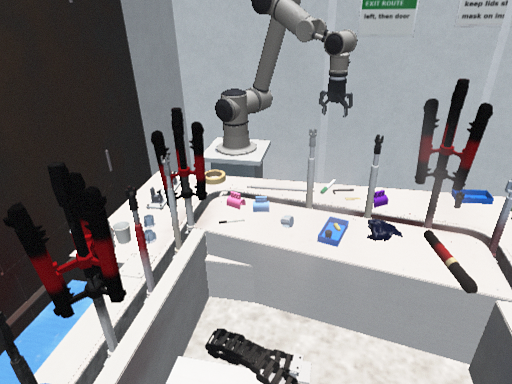

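View pics/top0.png

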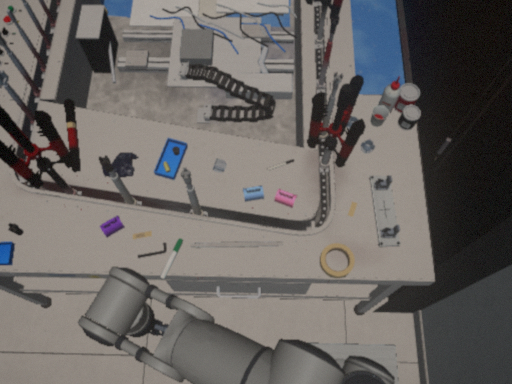

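```bash
cat > h.py <<'E'
import numpy as np,cv2
from workcell import r, command_gripper, optics
def unproj(n,u,v,d):
    m=optics.camera_model(n);K=np.array(m['K']);R=np.array(m['R']);t=np.array(m['t'])
    pc=np.stack([(u-K[0,2])/K[0,0]*d,(v-K[1,2])/K[1,1]*d,d],-1)
    return (pc-t)@R
def onplane(n,u,v,z):
    m=optics.camera_model(n);K=np.array(m['K']);R=np.array(m['R']);t=np.array(m['t'])
    c=-R.T@t; ray=R.T@np.linalg.inv(K)@np.array([u,v,1.]); return c+ray*(z-c[2])/ray[2]
def cloud(n,d):
    v,u=np.mgrid[:384,:512]; return unproj(n,u,v,d)
E
python3 - <<'E'
from h import *
f=np.load('top0.npz');im=f['im'];d=f['d']
P=cloud('top',d)
a=im[160:285,180:330][:,:,::-1];b=im[160:285,330:420][:,:,::-1]
cv2.imwrite('pics/a.png',cv2.resize(a,None,fx=5,fy=4.8,interpolation=cv2.INTER_CUBIC))
cv2.imwrite('pics/b.png',cv2.resize(b,None,fx=5,fy=4.8,interpolation=cv2.INTER_CUBIC))
for u,v in [(237,244),(195,244),(280,244),(254,193),(385,212),(378,183),(390,235),(337,260),(220,165),(368,146),(300,225)]:
    print(u,v,P[v,u].round(3))
E
```

```text
237 244 [0.434 0.3   0.008]
195 244 [0.429 0.428 0.014]
280 244 [0.434 0.168 0.016]
254 193 [0.596 0.251 0.027]
385 212 [ 0.546 -0.161  0.013]
378 183 [ 0.633 -0.14   0.04 ]
390 235 [ 0.468 -0.168  0.023]
337 260 [ 0.392 -0.006  0.001]
220 165 [0.691 0.363 0.028]
368 146 [ 0.765 -0.117  0.039]
300 225 [ 0.52   0.1   -0.052]
```

View pics/a.png

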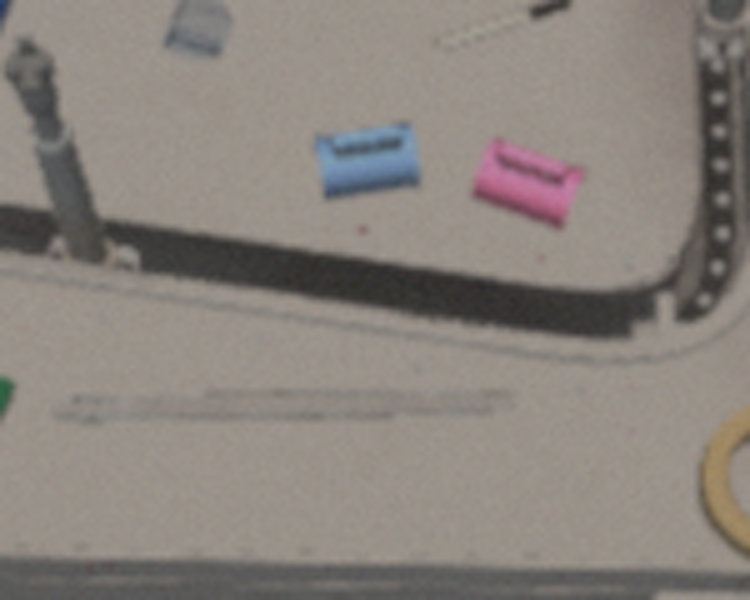

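View pics/b.png

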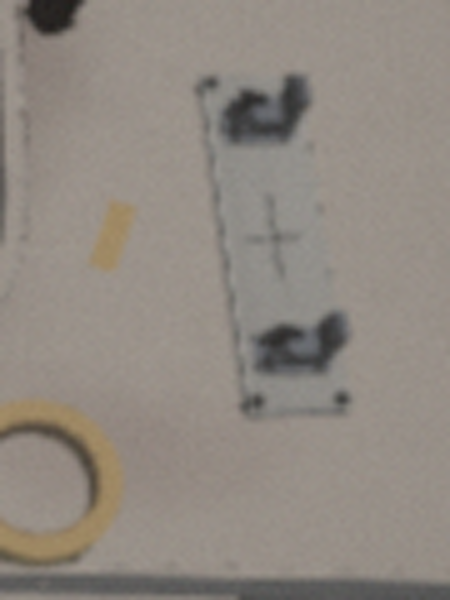

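```bash
cat >> h.py <<'E'
from scipy.spatial.transform import Rotation as Ro
def down(phi):
    c,s=np.cos(phi),np.sin(phi)
    return Ro.from_matrix(np.array([[-(-1)*-s*-1*-1,c,0],[c,s,0],[0,0,-1]]) if 0 else np.array([[-s,c,0],[c,s,0],[0,0,-1.]])).as_quat()
def snap(name):
    s=r.read_state(); im,d=optics.get_image('wrist'); cv2.imwrite(f'pics/{name}.png',im[:,:,::-1])
    np.savez(name+'.npz',im=im,d=d,p=s['eef_pos'],q=s['eef_rot']); return s
def wmodel():
    m=optics.camera_model('wrist');return np.array(m['K']),np.array(m['tool_from_camera'])
def wray(f,u,v):
    K,T=wmodel(); a=np.stack([np.asarray(u,float)-K[0,2],np.asarray(v,float)-K[1,2]],-1)
    th=np.linalg.norm(a,axis=-1)/K[0,0]; n=a/np.maximum(np.linalg.norm(a,axis=-1,keepdims=True),1e-9)
    ray=np.concatenate([n*np.sin(th)[...,None],np.cos(th)[...,None]],-1)
    R=Ro.from_quat(f['q']).as_matrix(); c=f['p']+R@T[:3,3]
    return c,ray@T[:3,:3].T@R.T,ray
def wplane(f,u,v,z):
    c,w,_=wray(f,u,v); return c+w*((z-c[2])/w[...,2])[...,None]
def wcloud(f):
    v,u=np.mgrid[:384,:512]; c,w,ray=wray(f,u,v); return c+w*(f['d']/ray[...,2])[...,None]
def wproj(f,X):
    K,T=wmodel();R=Ro.from_quat(f['q']).as_matrix()
    pt=(np.asarray(X)-f['p'])@R; pc=(pt-T[:3,3])@T[:3,:3]
    rr=np.hypot(pc[...,0],pc[...,1]);th=np.arctan2(rr,pc[...,2])
    return K[:2,2]+pc[...,:2]/rr[...,None]*(th*K[0,0])[...,None]
E
python3 - <<'E'
from h import *
print(wmodel())
for phi in [0,np.pi]:
  for p in [(0.434,0.3,0.03),(0.434,0.3,0.2)]:
    q=r.solve_ik(p,down(phi)); print(phi,p,None if q is None else q.round(2))
for phi in [np.pi/2,-np.pi/2]:
  for p in [(0.546,-0.161,0.06),(.546,-.161,.3),(0.596,.251,.05)]:
    q=r.solve_ik(p,down(phi)); print(phi,p,None if q is None else q.round(2))
print(r.read_state()['time_s'])
E
```

```text
(array([[297.31863964,   0.        , 252.04968726],
       [  0.        , 297.31863964, 187.1219176 ],
       [  0.        ,   0.        ,   1.        ]]), array([[ 9.05622177e-04, -9.53153474e-01, -3.02485760e-01,
         7.77811555e-02],
       [ 9.99998750e-01,  1.25523803e-03, -9.61412027e-04,
         5.01311439e-04],
       [ 1.29606484e-03, -3.02484511e-01,  9.53153419e-01,
        -1.17266953e-01],
       [ 0.00000000e+00,  0.00000000e+00,  0.00000000e+00,
         1.00000000e+00]]))
0 (0.434, 0.3, 0.03) [ 0.46  0.64  1.77 -0.    0.74  0.46]
0 (0.434, 0.3, 0.2) [ 0.46  0.4   1.6  -0.    1.14  0.46]
3.141592653589793 (0.434, 0.3, 0.03) [ 0.46  0.64  1.77 -0.    0.74 -2.68]
3.141592653589793 (0.434, 0.3, 0.2) [ 0.46  0.4   1.6  -0.    1.14 -2.68]
1.5707963267948966 (0.546, -0.161, 0.06) [-0.42  0.64  1.63 -0.    0.87 -1.99]
1.5707963267948966 (0.546, -0.161, 0.3) [-0.42  0.4   1.32 -0.    1.42 -1.99]
1.5707963267948966 (0.596, 0.251, 0.05) [ 0.28  0.77  1.39 -0.    0.99 -1.29]
-1.5707963267948966 (0.546, -0.161, 0.06) [-0.42  0.64  1.63 -0.    0.87  1.15]
-1.5707963267948966 (0.546, -0.161, 0.3) [-0.42  0.4   1.32 -0.    1.42  1.15]
-1.5707963267948966 (0.596, 0.251, 0.05) [ 0.28  0.77  1.39 -0.    0.99  1.85]
0.1
```

Run:
```python
from h import *
r.reach((0.46,0.26,0.30),down(0)); s=snap('w1'); print(s['eef_pos'],s['time_s'])
```

```text
[0.45939769 0.26076066 0.29986478] 1.5583
```

View pics/w1.png

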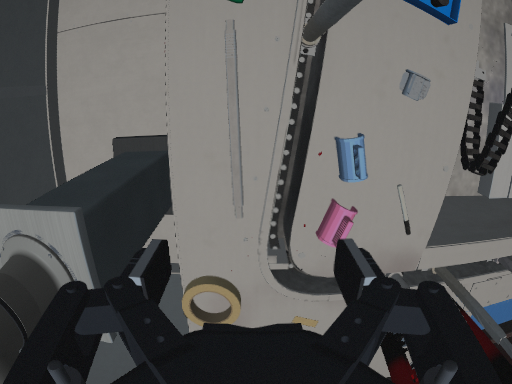

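Run:
```python
from h import *
f=np.load('w1.npz')
im=f['im'][:,:,::-1]
cv2.imwrite('pics/w1a.png',cv2.resize(im[5:230,200:270],None,fx=2.6*1.5,fy=2.6,interpolation=cv2.INTER_CUBIC))
cv2.imwrite('pics/w1b.png',cv2.resize(im[120:195,320:385],None,fx=8,fy=8,interpolation=cv2.INTER_CUBIC))
C=wcloud(f)
# rod: top-height pixels
S=C[15:225,215:255]; m=(S[...,2]>0.006)&(S[...,2]<0.03); 
p=wplane(f,[231,235,239],[20,120,217],0.0076);print(p)
print('deck z',np.median(C[60:200,190:215,2]))
for v in (20,22,26,60,120,180,212,215,217,219): print(v,[round(float(1000*x)) for x in C[v,222:248,2]])
B=f['im'].astype(int); mb=(B[...,2]>B[...,0]+35); mb[:, :325]=0; mb[:,380:]=0; mb[:125]=0; mb[195:]=0
Q=C[mb];print(mb.sum(),Q.min(0),Q.max(0),np.median(Q,0)); h=Q[Q[:,2]>0.045];print(len(h),h.mean(0),h.min(0),h.max(0))
```

```text
[[0.43013273 0.44538862 0.0076    ]
 [0.43557548 0.304985   0.0076    ]
 [0.43978742 0.16138398 0.0076    ]]
deck z -0.0005170992836676658
20 [0, -1, -1, -2, 10, 12, 13, 13, 12, 11, 11, 10, 0, 0, 1, -1, 0, -1, 1, -2, 0, -1, 0, -1, 0, -1]
22 [0, -1, -1, -1, 11, 11, 12, 13, 13, 11, 12, 10, 10, -1, 0, -2, 1, -1, 0, 0, 0, -1, 1, -1, 0, 0]
26 [-1, 0, 0, 0, 10, 11, 12, 13, 13, 14, 13, 417, 9, 0, 0, -2, -1, 0, 0, 1, -1, -1, -1, -1, -1, -1]
60 [0, 0, 0, -2, 11, 12, 14, 15, 14, 15, 15, 16, 13, 13, 10, 0, 0, -1, 0, -1, -1, 0, 1, -1, -1, 0]
120 [-1, 0, 0, 0, 1, 0, -1, 12, 14, 15, 16, 14, 16, 16, 14, 12, 12, 9, -1, -1, -1, -1, -1, 0, -1, 0]
180 [1, 1, 0, -1, 0, 0, 1, -1, 0, 1, 10, 14, 14, 14, 15, 15, 14, 15, 13, 12, 9, -1, 0, 1, 0, -1]
212 [-1, -1, 0, 0, 0, 1, 1, 0, -1, -1, 0, 0, 0, 1, 11, 12, 11, 13, 14, 12, 10, 1, 1, 1, -1, -1]
215 [-2, 0, 0, 0, -1, 1, 1, -2, -1, 0, -1, 0, -1, 0, 10, 12, 14, 13, 12, 12, 11, 0, 0, -2, -1, 417]
217 [-1, 0, 2, 1, -3, 1, 0, -1, 0, 1, -1, -1, -1, -1, 11, 11, 13, 13, 13, 12, 11, 1, -1, 0, 1, -2]
219 [-1, 0, 1, 0, -1, -1, -2, -3, -1, -1, 1, -1, 0, 0, 0, -1, -1, -1, 0, -1, 0, 0, -2, 1, 0, -1]
989 [0.45884585 0.22303588 0.01463503] [0.6256338  0.33853318 0.41714962] [0.59590056 0.25823861 0.03113255]
246 [0.59887974 0.25800731 0.06212399] [0.45884585 0.23525974 0.04512294] [0.61117507 0.33853318 0.41714962]
```

View pics/w1b.png

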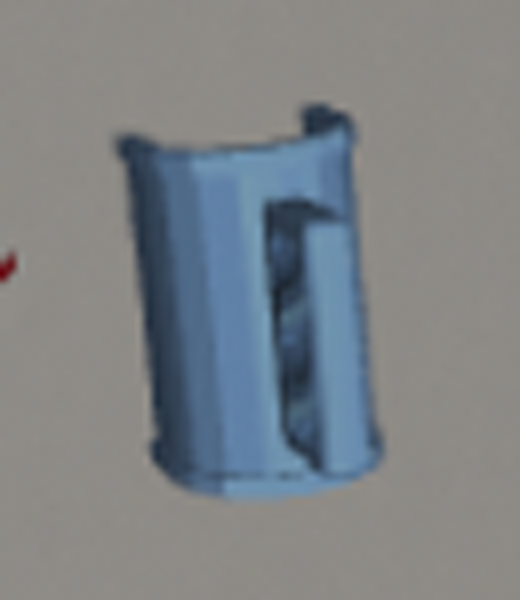

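View pics/w1a.png

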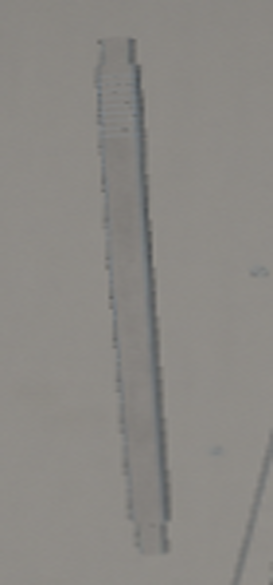

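Run:
```python
from h import *
f=np.load('w1.npz')
C=wcloud(f)
S=C[15:225,215:260].reshape(-1,3); m=(S[:,2]>0.007)&(S[:,2]<0.025); q=S[m]
print(len(q),q.min(0),q.max(0)); pf=np.polyfit(q[:,1],q[:,0],1); print(pf,np.polyval(pf,[.161,.303,.445]))
r.reach((0.55,-0.12,0.33),down(-np.pi/2)); s=snap('w2'); print(s['eef_pos'],s['time_s'])
```

```text
2070 [0.42090772 0.16282157 0.00723432] [0.44613261 0.44578649 0.01738518]
[-0.04325527  0.44746106] [0.44049697 0.43435472 0.42821247]
[ 0.55009512 -0.11885073  0.32997438] 3.0667
```

View pics/w2.png

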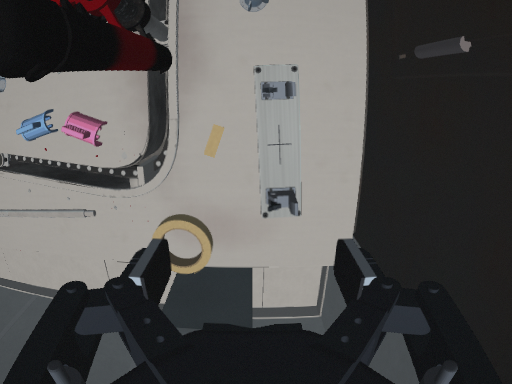

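Run:
```python
from h import *
f=np.load('w2.npz')
im=f['im'][:,:,::-1]
cv2.imwrite('pics/w2a.png',cv2.resize(im[55:225,240:320],None,fx=5,fy=3.5,interpolation=cv2.INTER_CUBIC))
C=wcloud(f); S=C[55:225,235:320].reshape(-1,3)
print('deck',np.median(C[150:200,310:330,2]))
m=(S[:,2]>0.006)&(S[:,2]<0.018); q=S[m][:,:2]
print(len(q)); rect=cv2.minAreaRect(q.astype(np.float32)); print(rect)
k=S[(S[:,2]>.025)&(S[:,2]<.09)]
for sel in (k[k[:,0]>.55],k[k[:,0]<.55]):
    print(len(sel),sel.min(0),sel.max(0),sel[:,:2].mean(0))
# cross and corners
print(wplane(f,[280,257,298.5,264,299],[144,65,65,216,215],0.012))
```

```text
deck -0.0004366399774833607
5444
((0.5574127435684204, -0.15871024131774902), (0.23561662435531616, 0.06529168784618378), 3.1829073429107666)
456 [ 0.62576983 -0.1719746   0.02586768] [ 0.64572131 -0.13092448  0.07494634] [ 0.63615632 -0.15285728]
497 [ 0.46671421 -0.18173429  0.02507784] [ 0.48734792 -0.14088016  0.07519206] [ 0.47951876 -0.16308803]
[[ 0.55651874 -0.16018703  0.012     ]
 [ 0.67266453 -0.12546998  0.012     ]
 [ 0.67428399 -0.18538044  0.012     ]
 [ 0.44129158 -0.13812907  0.012     ]
 [ 0.44279732 -0.19428356  0.012     ]]
```

View pics/w2a.png

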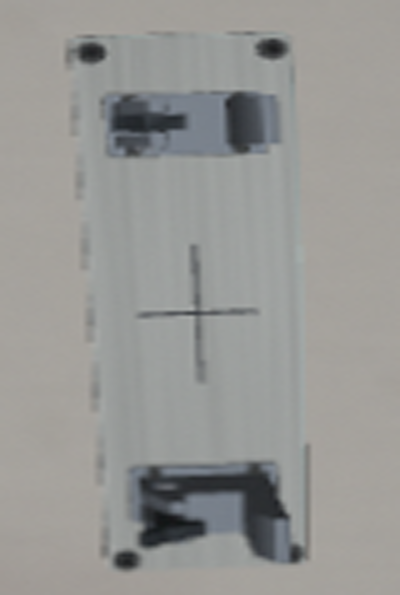

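Run:
```python
from h import *
f=np.load('w2.npz')
C=wcloud(f); S=C[55:225,235:320].reshape(-1,3)
c=np.array([.5574,-.1587]);a=np.radians(3.18);e=np.array([np.cos(a),np.sin(a)]);n=np.array([-np.sin(a),np.cos(a)])
s=(S[:,:2]-c)@e;t=(S[:,:2]-c)@n;z=S[:,2]
for side in (1,-1):
    m=(abs(side*s-.08)<.012)&(z>.018)&(z<.09)
    h,te,ze=np.histogram2d(t[m],z[m],bins=[np.arange(-.034,.035,.004),np.arange(.016,.082,.006)])
    print(side,'mean s',s[m].mean()); print('z lo',(ze[:-1]*1000).round()); 
    for i in range(len(h)): print(round(te[i]*1000),h[i].astype(int))
```

```text
1 mean s 0.07895916196515874
z lo [16. 22. 28. 34. 40. 46. 52. 58. 64. 70.]
-34 [0 0 0 0 0 0 0 0 0 0]
-30 [0 0 0 0 0 0 0 0 0 0]
-26 [0 0 0 0 0 0 0 0 0 0]
-22 [0 0 0 0 0 0 0 0 0 0]
-18 [ 0  0  0  0  0  0  0  0  0 40]
-14 [ 0  0  0  0  0  0  0  0 23 30]
-10 [ 0  0  0  6 23  0 13  4 22  0]
-6 [ 0  0  0 19 22  0  0  0  0  0]
-2 [ 0  0  0 14 27  0  0  0  0  0]
2 [ 0  0  0 14 18  0  2  4  0  0]
6 [ 0  1  1  2 11 11  0 12  0  0]
10 [ 0  0  3  1  1 28  0 12  0  0]
14 [ 0  0  4  0 17 10  1  6  5  0]
18 [ 0  0  5 15  4  0  0  1 14  0]
22 [ 0  0  0  0  0  0  0  0 10  0]
26 [0 0 0 0 0 0 0 0 0 0]
30 [0 0 0 0 0 0 0 0 0 0]
-1 mean s -0.07769676466734532
z lo [16. 22. 28. 34. 40. 46. 52. 58. 64. 70.]
-34 [0 0 0 0 0 0 0 0 0 0]
-30 [0 0 0 0 0 0 0 0 0 0]
-26 [0 0 0 0 0 0 0 0 0 0]
-22 [1 0 2 0 0 0 0 0 0 0]
-18 [ 3  3  2  5  3  3  5  5  2 38]
-14 [ 3  4  2  5  1  5  3  5 18 21]
-10 [ 3  2  6  6 20  2 12  5 19  0]
-6 [ 2  4  5 17 21  0  0  0  0  0]
-2 [ 4  4  2 17 21  0  0  0  0  0]
2 [ 3  2  2  9 11  0  4  1  0  0]
6 [ 2  2  5 11 10  4  4 12  0  0]
10 [ 3  2  5  5  3 16  4 13  2  0]
14 [ 3  2  8  9  9  7  4 11  2  0]
18 [ 5  6  3  7  0  0  0  1 13  1]
22 [0 0 0 0 0 0 0 0 4 0]
26 [0 0 0 0 0 0 0 0 0 0]
30 [0 0 0 0 0 0 0 0 0 0]
```

Run:
```python
from h import *
command_gripper(0.05)
q=down(0.040)
r.reach((0.42,-0.02,0.25),down(-np.pi/4))
r.reach((0.4343,0.3035,0.12),q)
hit=r.move_straight((0.4343,0.3035,0.027),speed=0.1,max_force=8)
print(hit,r.read_state()['eef_pos'])
command_gripper(0.0,force=90)
s=r.read_state();print(s['grip_width'],s['contact_force'],s['time_s'])
r.move_straight((0.4343,0.3035,0.10),speed=0.15)
s=snap('w3');print(s['grip_width'],s['eef_pos'],s['contact_force'],s['time_s'])
```

```text
False [0.43471671 0.3036692  0.02756038]
0.011736538615545125 [-1.51186293 -1.5208507   4.78834612] 7.15
0.011449029571569872 [0.43372716 0.30319784 0.09926718] [-0.91813308  0.54128034 -3.25705024] 7.7833
```

View pics/w3.png

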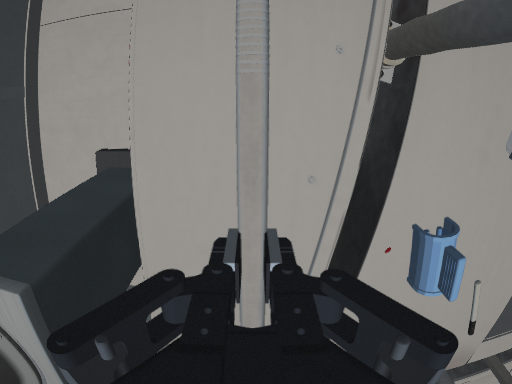

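Run:
```python
from h import *
f=np.load('w3.npz');C=wcloud(f)
R=Ro.from_quat(f['q']).as_matrix()
for v in (5,40,80,120,160,200,225):
    p=C[v,240:264]; t=(p-f['p'])@R; k=(t[:,2]<.05)&(t[:,2]>0); print(v,k.sum(),np.median(t[k],0).round(4),t[k].min(0).round(4))
```

```text
5 23 [ 0.119  -0.0004  0.0138] [ 0.1186 -0.0057  0.0125]
40 23 [ 0.1026 -0.0009  0.0134] [ 0.1023 -0.0056  0.0122]
80 24 [ 0.0847 -0.0006  0.0138] [ 0.0846 -0.0056  0.0116]
120 24 [ 0.0671 -0.0006  0.0136] [ 0.0669 -0.0057  0.0127]
160 24 [ 0.049  -0.0006  0.0136] [ 0.0486 -0.0059  0.0119]
200 24 [ 0.0299 -0.0006  0.0136] [ 0.029  -0.0061  0.012 ]
225 23 [ 0.0168 -0.0003  0.0139] [ 0.0156 -0.0063  0.0126]
```

Run:
```python
from h import *
r.move_straight((0.42,0.27,0.2),speed=0.2)
r.move_straight((0.42,-0.02,0.2),speed=0.25)
q=down(0.0555-np.pi/2)
r.reach((0.43,-0.03,0.2),q)
r.move_straight((0.5574,-0.159,0.17),speed=0.2)
r.move_straight((0.5574,-0.159,0.115),speed=0.1)
s=snap('w4');print(s['grip_width'],s['eef_pos'],s['contact_force'],s['time_s'])
im,d=optics.get_image('top');cv2.imwrite('pics/t4.png',cv2.resize(im[150:280,320:430][:,:,::-1],None,fx=5,fy=4.5,interpolation=cv2.INTER_CUBIC))
```

```text
0.011714525819605996 [ 0.55774239 -0.15900732  0.11557723] [-0.43938873 -0.47617176 -3.05262333] 12.9667
```

View pics/w4.png

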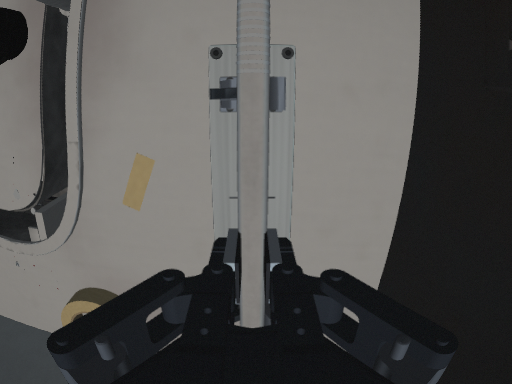

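View pics/t4.png

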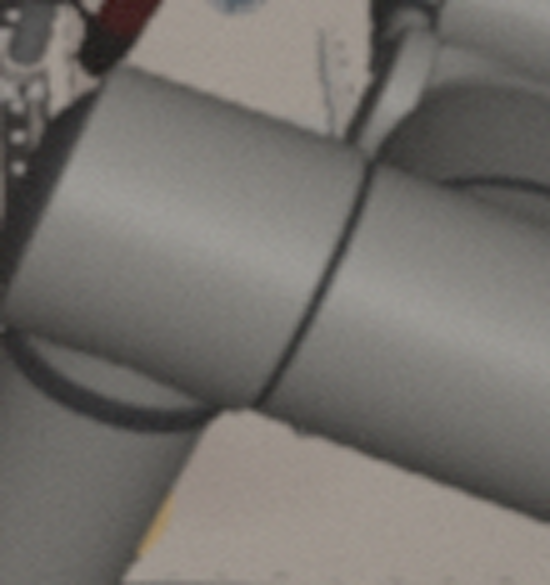

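Run:
```python
from h import *
X,Y=.5574,-.159
h=r.move_straight((X,Y,0.084),speed=0.05,max_force=12)
s=r.read_state();print(h,s['eef_pos'],s['contact_force'],s['torque'],s['time_s'])
if not h:
  for z in (0.078,0.074,0.071,0.068,0.066):
    h=r.move_straight((X,Y,z),speed=0.02,max_force=40)
    s=r.read_state();print(h,z,s['eef_pos'].round(4),s['contact_force'].round(1),s['torque'].round(2),s['time_s'])
    if h or s['contact_force'][2]>30: break
snap('w5')
```

```text
False [ 0.55756376 -0.15920387  0.08408891] [ 0.9921701  -1.23260308 -2.13682445] [-0.26121799 -0.05216491  0.02483653] 13.8333
False 0.078 [ 0.5588 -0.1596  0.0796] [ 1.4 -3.4  4.7] [-0.5  -0.2   0.05] 14.2833
False 0.074 [ 0.5582 -0.1596  0.0741] [ 1.3 -4.6 -2. ] [-0.75 -0.83 -0.12] 14.6333
False 0.071 [ 0.5562 -0.1588  0.0696] [-0.6 -4.  -8.3] [-0.74 -0.04  0.14] 14.9333
False 0.068 [ 0.5571 -0.1584  0.0682] [-1.2 -0.2  1. ] [ 0.05  0.24 -0.  ] 15.2333
False 0.066 [ 0.5574 -0.1585  0.068 ] [-6.2  1.8 15. ] [ 0.28  1.08 -0.01] 15.4833
```

View pics/w5.png

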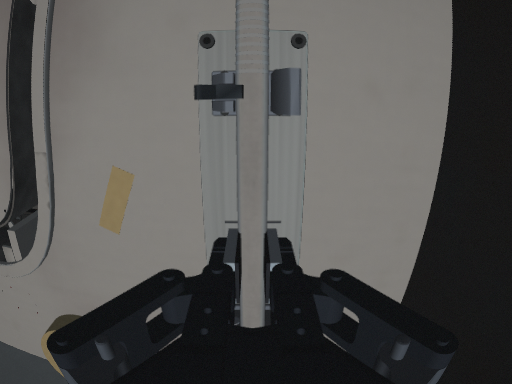

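Run:
```python
from h import *
h=r.move_straight((.5574,-.159,0.063),speed=0.02,max_force=25)
s=r.read_state();print(h,s['eef_pos'].round(4),s['contact_force'].round(1),s['torque'].round(2),s['time_s'])
r.move_straight((.5574,-.1585,0.068),speed=0.05)
command_gripper(0.045)
r.move_straight((.5574,-.1585,0.13),speed=0.15)
r.reach((.5174,-.1585,0.2),down(0.0555-np.pi/2))
s=snap('w6');print(s['time_s'],s['contact_force'])
f=np.load('w6.npz');C=wcloud(f)
p=C[:, :].reshape(-1,3)
c=np.array([.5574,-.1587]);a=0.0555;e=np.array([np.cos(a),np.sin(a)]);n=np.array([-np.sin(a),np.cos(a)])
S=(p[:,:2]-c)@e;T=(p[:,:2]-c)@n
for lo in np.arange(-.15,.15,.02):
    m=(S>lo)&(S<lo+.02)&(abs(T)<.006)&(p[:,2]>.035)&(p[:,2]<.09)
    if m.sum(): print(round(lo,3),m.sum(),np.percentile(p[m,2],[10,50,90]).round(4),T[m].mean().round(4))
m=(abs(T)<.006)&(p[:,2]>.04)&(p[:,2]<.07)&(abs(S)<.2);print(S[m].min(),S[m].max())
```

```text
True [ 0.5574 -0.1585  0.0681] [-2.8  1.   8. ] [ 0.14  0.33 -0.04] 15.7417
17.3917 [-0.04385214 -0.49302056 -0.34990965]
-0.15 82 [0.0503 0.052  0.0531] 0.0005
-0.13 170 [0.0513 0.0533 0.0551] 0.0002
-0.11 214 [0.0518 0.0541 0.0552] 0.0002
-0.09 223 [0.0531 0.0545 0.0558] 0.0002
-0.07 258 [0.0526 0.0544 0.0556] -0.0001
-0.05 272 [0.0526 0.0544 0.0555] -0.0
-0.03 275 [0.0527 0.0543 0.0555] -0.0
-0.01 292 [0.0521 0.0541 0.0555] 0.0
0.01 290 [0.0523 0.0544 0.0555] 0.0001
0.03 297 [0.0525 0.0543 0.0555] 0.0001
0.05 286 [0.0523 0.0544 0.0556] 0.0001
0.07 291 [0.0526 0.0544 0.0558] -0.0
0.09 283 [0.0528 0.0546 0.0558] 0.0
0.11 201 [0.0523 0.0544 0.0556] 0.0001
-0.14251637860874514 0.12575995736679688
```

View pics/w6.png

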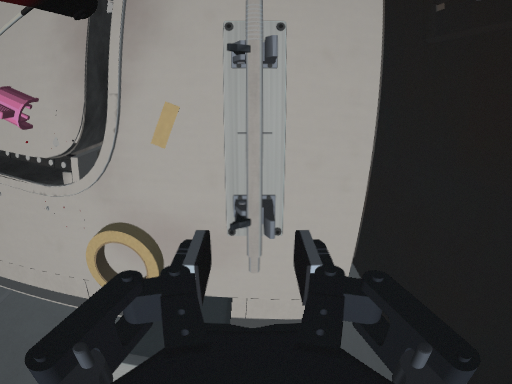

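Run:
```python
from h import *
r.reach((0.43,0.0,0.25),down(-np.pi/4))
r.reach((0.58,0.21,0.23),down(0.1))
s=snap('w7');print(s['time_s'],s['eef_pos'])
f=np.load('w7.npz');C=wcloud(f);B=f['im'].astype(int); mb=(B[...,2]>B[...,0]+30)
n,l,st,ce=cv2.connectedComponentsWithStats(mb.astype(np.uint8))
for i in range(1,n):
    if st[i,4]>200:
        Q=C[l==i];print(st[i],ce[i].round(),np.median(Q,0).round(3))
```

```text
19.2333 [0.58006585 0.20856708 0.22974117]
[ 258   97   38   59 1879] [277. 126.] [0.6   0.257 0.031]
[458 322  54  29 945] [488. 336.] [ 1.329 -0.242 -0.093]
```

View pics/w7.png

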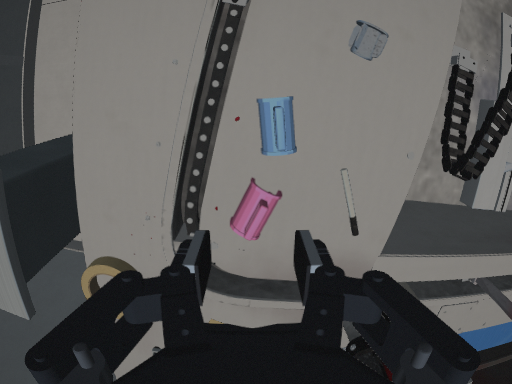

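Run:
```python
from h import *
f=np.load('w7.npz');C=wcloud(f);
Q=C[95:160,255:300].reshape(-1,3);m=(Q[:,2]>.046)&(Q[:,2]<.07);F=Q[m];print(len(F),np.median(F,0),F.min(0),F.max(0))
print(cv2.minAreaRect(F[F[:,2]>.05][:,:2].astype(np.float32)*1000))
m=(Q[:,2]>.008)&(Q[:,2]<.07);print(cv2.minAreaRect(Q[m][:,:2].astype(np.float32)*1000))
T=F[F[:,2]>.052]; pf=np.polyfit(T[:,1],T[:,0],1);print('slope',pf[0],T.mean(0),np.percentile(T,[1,99],axis=0))
cv2.imwrite('pics/w7a.png',cv2.resize(f['im'][90:165,250:305][:,:,::-1],None,fx=8,fy=7,interpolation=cv2.INTER_CUBIC))
```

```text
444 [0.60209972 0.25697768 0.0553601 ] [0.59466765 0.23457    0.04604854] [0.61015434 0.27841714 0.05779631]
((602.6405639648438, 256.1517639160156), (10.100114822387695, 43.57181930541992), 10.836636543273926)
((602.2033081054688, 256.5334777832031), (39.63425064086914, 63.021331787109375), 11.741944313049316)
slope -0.17386907871717905 [0.60228807 0.25671688 0.05531894] [[0.59511237 0.23498085 0.05220468]
 [0.60948223 0.2773743  0.05727453]]
```

View pics/w7a.png

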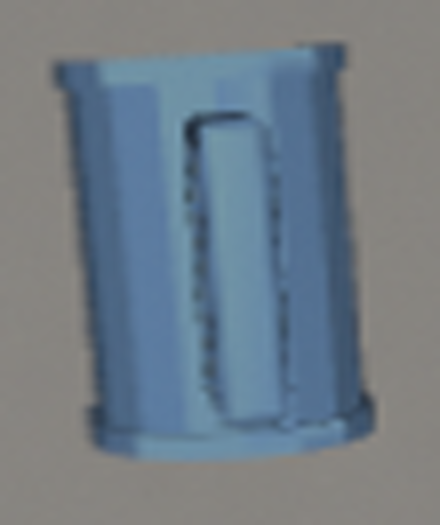

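Run:
```python
from h import *
q=down(0.193);x,y=.6024,.2565
r.reach((x,y,0.13),q)
h=r.move_straight((x,y,0.061),speed=0.1,max_force=6)
print(h,r.read_state()['eef_pos'])
command_gripper(0.0,force=110)
s=r.read_state();print(s['grip_width'],s['contact_force'],s['time_s'])
r.move_straight((x,y,0.13),speed=0.15)
s=snap('w8');print(s['grip_width'],s['eef_pos'],s['contact_force'],s['time_s'])
```

```text
False [0.60292455 0.25658507 0.06183829]
0.0061019172084760785 [-0.40555944  0.52675134  5.48481705] 21.0833
0.006262070139370404 [0.60178266 0.25631582 0.12902384] [-0.04614004  0.26560053 -1.2275758 ] 21.6917
```

View pics/w8.png

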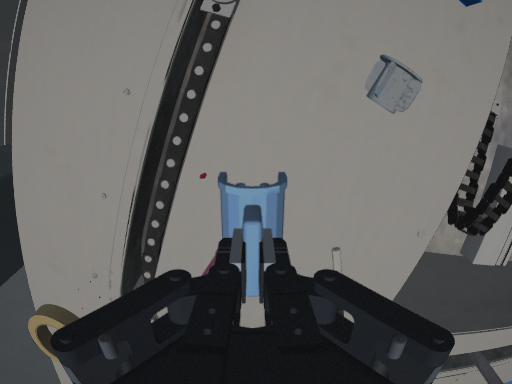

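Run:
```python
from h import *
r.move_straight((0.59,0.24,0.2),speed=0.2)
r.move_straight((0.43,0.02,0.2),speed=0.25)
q=down(0.0555-np.pi/2)
r.reach((0.44,-0.04,0.2),q)
r.move_straight((0.5574,-0.1587,0.19),speed=0.2)
r.move_straight((0.5574,-0.1587,0.135),speed=0.1)
s=snap('w9');print(s['grip_width'],s['eef_pos'],s['contact_force'],s['time_s'])
```

```text
0.00672808016955791 [ 0.55770113 -0.15867602  0.13556015] [-0.17221052 -0.80240606 -1.17497865] 26.5833
```

View pics/w9.png

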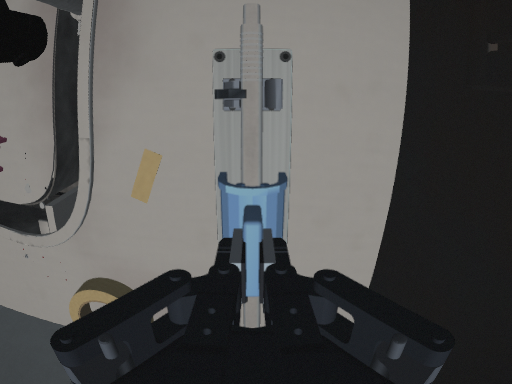

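Run:
```python
from h import *
X,Y=.5574,-.1587
h=r.move_straight((X,Y,0.114),speed=0.05,max_force=15)
s=r.read_state();print(h,s['eef_pos'].round(4),s['contact_force'].round(1),s['time_s'])
if not h:
  for z in (0.109,0.106,0.103,0.100,0.097,0.095,.093,.091):
    h=r.move_straight((X,Y,z),speed=0.02,max_force=40)
    s=r.read_state();print(h,z,s['eef_pos'].round(4),s['contact_force'].round(1),s['torque'].round(2),s['grip_width'].round(4),s['time_s'])
    if h or (z<.098 and s['contact_force'][2]>12): break
r.hold(0.5); s=snap('w10');print(s['eef_pos'].round(4),s['contact_force'].round(1))
```

```text
False [ 0.5573 -0.1587  0.1137] [ 0.  -1.  -1.2] 27.2Traceback (most recent call last):
  File "<stdin>", line 8, in <module>
AttributeError: 'float' object has no attribute 'round'
```

Run:
```python
from h import *
X,Y=.5574,-.1587
def p(*a):
    s=r.read_state();print(*a,s['eef_pos'].round(4),s['contact_force'].round(1),s['torque'].round(2),round(s['grip_width'],4),round(s['time_s'],2)); return s
p()
for z in (0.106,0.103,0.100,0.097,0.095,.093,.091):
    h=r.move_straight((X,Y,z),speed=0.02,max_force=40)
    s=p(h,z)
    if h or (z<.098 and s['contact_force'][2]>12): break
r.hold(0.5); snap('w10');p()
```

```text
[ 0.558  -0.1588  0.1103] [-0.4  1.   6.5] [0.13 0.21 0.01] 0.0066 27.6
False 0.106 [ 0.5585 -0.1593  0.1078] [-0.2 -0.6  7.8] [-0.13  0.11  0.01] 0.0064 27.9
False 0.103 [ 0.558  -0.159   0.1035] [ 1.8 -0.2  0.9] [-0.11 -0.22 -0.01] 0.0067 28.2
False 0.1 [ 0.5563 -0.1587  0.0986] [-1.1 -4.2 -7.4] [-0.62  0.13 -0.04] 0.0063 28.5
False 0.097 [ 0.5574 -0.1584  0.0969] [ 0.2 -0.6 -4.2] [ 0.04  0.02 -0.  ] 0.0063 28.8
False 0.095 [ 0.5577 -0.1587  0.0956] [-0.6  0.2  1.6] [ 0.09  0.01 -0.02] 0.006 29.05
False 0.093 [ 0.5579 -0.1592  0.0951] [-4.7  0.7 14.2] [ 0.11  0.79 -0.04] 0.0063 29.3
[ 0.5579 -0.1591  0.0952] [-4.   0.  14.6] [ 0.09  0.78 -0.02] 0.0062 29.85
```

View pics/w10.png

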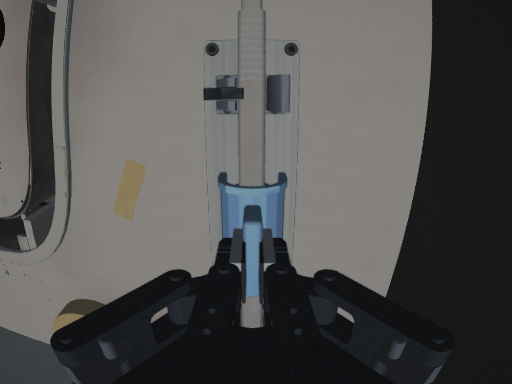

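Run:
```python
from h import *
f=np.load('w10.npz');C=wcloud(f);B=f['im'].astype(int);m=(B[...,2]>B[...,0]+30);m[:170]=0;m[300:]=0;m[:,:215]=0;m[:,290:]=0
p=C[m];c=np.array([.5574,-.1587]);a=0.0555;e=np.array([np.cos(a),np.sin(a)]);n=np.array([-np.sin(a),np.cos(a)])
S=(p[:,:2]-c)@e;T=(p[:,:2]-c)@n
for lo in np.arange(-.005,.035,.005):
    k=(S>lo)&(S<lo+.005)&(abs(T)<.008); print(round(lo,3),k.sum(),np.percentile(p[k,2],[5,50,95]).round(4) if k.any() else '')
print(T.min(),T.max(),S.max())
q=C.reshape(-1,3);S=(q[:,:2]-c)@e;T=(q[:,:2]-c)@n
for lo in (.04,.06,.1): 
    k=(S>lo)&(S<lo+.02)&(abs(T)<.005)&(q[:,2]>.03);print('rod top',lo,np.percentile(q[k,2],90))
s=r.read_state();print(s['eef_pos'],s['contact_force'],s['grip_width'])
```

```text
-0.005 113 [0.088  0.0889 0.09  ]
0.0 115 [0.088  0.0889 0.0898]
0.005 173 [0.0641 0.0888 0.0945]
0.01 276 [0.0639 0.0882 0.0902]
0.015 302 [0.0642 0.0878 0.0894]
0.02 343 [0.0641 0.0656 0.0889]
0.025 255 [0.0648 0.0661 0.0677]
0.03 66 [0.0641 0.0665 0.0681]
-0.01964066315021001 0.019546359402522497 0.07694742647609643
rod top 0.04 0.05546785059416813
rod top 0.06 0.21261428330741033
rod top 0.1 0.055580531603662824
[ 0.55792867 -0.15914196  0.09515139] [-4.01145431  0.02124078 14.61859589] 0.00617470613850377
```

Depth puts the fin top at 0.089–0.090 m and the tube top at 0.066–0.067 m. Those match a shield that is home (0.090 and 0.067 m). The rod top is still at 0.0555 m, so I'm handing the job in.

Run:
```python
from h import *
r.finish_job();
```

```text
the job is handed in; nothing more can be done
```

The rod is seated in both fork clips and the shield is snapped on over its middle. I handed the job in at about 30 s with the gripper still holding the fin and pressing down.

**Rod:** It was laid across the stand and pushed down until the force dropped and it bottomed. The wrist picture then showed both jaws over it. Its axis measures 48 mm above the deck, level along its length, and about 1 mm or less off centre.

**Shield:** It was pressed down by its fin. The lips met the rod at about the expected height, and the push reached at least 7.8 N. It fell away by about 8 mm above home, and the shield stopped at the expected depth. The fin top and tube top are within about 1 mm of their home heights, and it sits within about 1 mm of the rod's centre line.

**Final push:** About 15 N down, held steady.

**Not confirmed or slightly off:**
- I could not read the jaw and lip joints. That they closed is judged from the pictures, heights and force drops.
- At the end there was a side force of about 4 N and a moment of about 0.8 N m, so the push is slightly uneven along the rod.
- I did not take a final picture of the caps, but the hand never worked near them.

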